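# Shut the specimen chamber and reset its interlock with the key pair

## Robot

A 6-joint arm with a two-finger parallel gripper is mounted at the origin on the work surface; the furniture and walls round the work are solid. World frame = base frame: x ahead of the robot, y to its left, z up, the work surface at z = 0. Lengths are in m, angles in rad, forces in N, time in s.
With the tool pointing down it reaches from about 0.35 to 0.875 m from the base axis. Payload 15.5 kg.
Tool frame: the origin (TCP) lies at the very end of the fingers, on their centre line; the grasp point (between the pads) lies 19 mm behind it (bot.tcp_to_grasp is the distance from the TCP to the grasp point, in m); z points along the fingers, y is the line along which they close (so a half turn about z gives the same grasp; the last joint's range is limited). The gripper opens to 85 mm and grips with 20 to 120 N. Pads are 22 mm wide; open, the fingers measure 114 mm over their backs; the gripper's body (76 mm by 85 mm) begins 54 mm behind the grasp point. The pads swing forward as they close: fully open they stand 13 mm farther back than shut.
Start: joints at [-1.359, 0.494, 1.345, -0, 1.302, -0.096], TCP at [0.189, -0.596, 0.231] pointing down, gripper open.
Joint ranges: [-2.91, 2.91], [-0.82, 2.16], [0.22, 2.67], [-1.22, 4.37], [0.12, 2.79], [-3.08, 3.08]. Speed limits (rad/s): [1.89, 1.89, 2.57, 3.01, 3.01, 3.01].

## Interface

Orientations are given as a unit quaternion [x, y, z, w].
In Python, from workcell import bot gives the robot as it stands.
- The arm moves only by the shell command python3 -m crank 'ROWS'. ROWS is JSON, a list that holds one entry, the list of rows, each a list of 5 numbers: the finger opening in cm, from 0 to 8.54, then the shift along the tool's x, y, z in cm, then the turn about the tool's z in rad. In form: [[[grip, dx, dy, dz, spin], ...]]. A call has exactly 5 rows; each row is the pose to reach, as a shift and turn from the pose commanded when the call began, along the tool's axes at that moment; what a row does not reach only later rows make up. A row lasts 1/8 s, in which the tool goes at most 62.5 mm and 10.7 degrees, less where a joint would pass 70% of its speed; a pose out of reach is approached as far as the arm can. A call with a gripper value outside its range is refused whole. The fingers move at their own pace and stop on an object; the grip force is fixed at half the most. Time passes only in rows, so rows that repeat a pose let the fingers close, or fill a call up. It gives the time, the measured TCP pose, the force, the opening and the grip force at its end, in the units of the state.
- bot.get_obs(): the state, without advancing time (a new reading comes with each control period).
- bot.camera(name): name is "scene" or "top" or "wrist"; returns a dict with "img" (480x640x3 uint8, red, green, blue), "depth" (480x640 float32, m along the optical axis (not along the pixel's ray), 0 where there is no reading), "camera_matrix" (3x3 intrinsics, pixels), "dist" ([k1, k2, p1, p2, k3] as OpenCV has them; the pictures are not rectified), "R" (3x3) and "t" (3): a world point X has camera coordinates R X + t; the wrist camera has in their place "T_tool_cam" (4x4, takes a point from camera to tool coordinates, whose origin is the TCP and whose axes are the flange's). Camera axes: x right, y down, z forward; pixel columns grow to the right and rows downward; lengths in m; the calibration is good to about 2 mm. A picture is of the moment at which its call begins: read the wrist's pose just before it.
- bot.hand_in(): hands the job in; it is judged then, once.
The state is a dict: "t": time; "joint_positions": joint angles; "joint_velocities": joint speeds; "effort": joint torques, N m; "tool_pos": TCP position; "eef_rot": TCP orientation; "wrist_force": force on the tool from outside, world axes, zero at the start; "ft_torque": the same for the moment, N m; "finger_gap": finger opening in m; "grip_force": force on a finger pad.
Only numpy, scipy, OpenCV 4.12 (cv2) and the standard library are available. Lean on these libraries where they do the work, as an engineer would, in place of code of your own. Each camera call takes 0.05 s, during which the arm holds its last target. There are 200 camera calls.

## Task

Push the sliding hood of the specimen chamber fully shut over the specimen, against its end stop. Then, with one fingertip on each, press the two round keys of the key pod together, keep both all the way down for a good three seconds, let them come up again and move clear. Only touch and push: lift or carry nothing, leave the square keys alone, and do not shift the pod or the things standing around.

Things in the scene. Friction and masses are not known exactly. Their poses are not given: they have to be found in the camera images.
- chamber: Specimen chamber, fixed: grey block 112 x 170 mm (its x, y), flat deck 30 mm high, two aluminium rails along y on the deck's x edges (40 mm high), an open well in the +y half with one specimen in it, a black rubber end stop at the +y end. Origin: centre of its underside; y = the way the hood shuts, z up. The deck behind (on the -y side of) the hood is bare, 70 mm wide and free down to 30 mm above the worktop
- hood (a joint): Travel of the hood in m along the chamber's +y: 0 = fully open, 0.055 = fully shut at its stop. Starts 0 to 0.015. Slides with about 2 N of friction and stays where it is left
- hood_end (a point): Centre of the hood's upright rear face, the one to push, which looks to the chamber's -y (axes as the chamber's). The hood is a grey box with a clear window, 86 x 78 x 32 mm (x, y, z), its underside 31 mm and top 63 mm above the worktop; this face is 86 mm wide and 32 mm high, this point 47 mm above the worktop
- specimen_mid (a point): Centre of the round specimen (30 mm across, 20 mm high) lying loose in the chamber's well; leave it there
- pod_mid (a point): Centre of the key pod, a loose metal box of 1.2 kg (may vary), 104 x 124 x 44 mm (x, y, z), standing on the worktop; this point 22 mm above it. z up; x points from the round pair to the square pair, y along each pair
- round_left_top (a point): centre of the top face of a round key cap, on the pod's +y side of its pair. Round black cap 22 mm across, 10 mm proud of the pod (54 mm above the worktop), 24 mm to -x and 28 mm to +y of the pod's centre: the two round keys are 56 mm apart, centre to centre, with nothing raised between them. Axes as the pod's
- round_right_top (a point): centre of the top face of a round key cap, on the pod's -y side of its pair, otherwise the same
- round_left (a joint): Travel of this round key in m: 0 = up, 0.006 = all the way down. Spring: about 1.5 N to start it, 3.5 N to hold it down; it comes up when let go
- round_right (a joint): The same for the other round key
- square_left_top (a point): centre of the top face of a square key cap, on the pod's +y side of its pair: square black cap 21 mm wide, same height and travel as the round ones, 48 mm to the pod's +x of the round key beside it. Not to be pressed
- square_right_top (a point): centre of the top face of a square key cap, on the pod's -y side of its pair, otherwise the same
- square_left (a joint): Travel of this square key in m, 0 = up, 0.006 = down
- square_right (a joint): The same for the other square key
- bottle_mid (a point): Centre of a brown dropper bottle, 33 mm across, 102 mm high; bystander
- loupe_mid (a point): Centre of a black loupe, 38 mm across, 34 mm high; bystander
- block_mid (a point): Centre of a square steel reference block, 44 x 44 x 12 mm; bystander
- spare_mid (a point): Centre of a spare black round specimen, 30 mm across, 22 mm high; bystander

How it is judged:
On the way, in this order (a step that is already met when the one before it is completed fails the run):
1. the hood is fully shut, the round keys still up (value of joint hood above 0.052 m and value of joint each of round_left, round_right below 0.001 m), for 0.2 s.
2. with the hood shut, both round keys are held down together for 2.5 s (value of joint hood above 0.052 m and value of joint each of round_left, round_right above 0.0045 m), for 2.5 s.
At the end, for the whole second after the job is handed in: The hood is shut to within 3 mm of its stop, all four keys are up (within 1 mm), the pod stands level on the worktop. On the way, after the hood was shut, both round keys were down at the same time (at least 4.5 of 6 mm) for 2.5 s without a break (all of step 1 and value of joint each of square_left, square_right below 0.001 m and angle between pod_mid's own z axis and vertical below 0.05 rad and height (world z) of pod_mid below 0.026 m); the robot touches nothing.
It fails at once if one round key was pressed down (4.5 mm) while the other was still up (under 1 mm) ((value of joint round_left above 0.0045 m and value of joint round_right below 0.001 m) or (value of joint round_right above 0.0045 m and value of joint round_left below 0.001 m)).
It fails at once if a square key was pressed (more than 2 mm) (value of joint any of square_left, square_right above 0.002 m).
It fails at once if a round key was pressed down before the hood was shut (value of joint any of round_left, round_right above 0.0045 m and value of joint hood below 0.05 m).
It fails at once if the pod was lifted, tipped or shifted more than 15 mm (distance of pod_mid from where it was at the start of the episode above 0.015 m or height (world z) of pod_mid above 0.03 m or angle between pod_mid's own z axis and vertical above 0.12 rad).
It fails at once if the specimen in the chamber or a thing standing around was moved more than 15 mm (distance of any of specimen_mid, bottle_mid, loupe_mid, block_mid, spare_mid from where it was at the start of the episode above 0.015 m).
It also fails if it takes over 50 s, if anything falls off the work surface, if the arm or the gripper's body presses on something with over 40 N, if the wrist force passes 120 N, or if a joint passes its speed limit or range.

## Working session

There is one attempt and no reset: what is moved stays moved. The work goes in short steps, Python scripts to look and compute and a shell command to move; the robot and the scene stay as the last step left them, time stands still between calls to the robot, and variables do not carry over. Pictures are saved under pics/ and viewed, at most 10 in all, crops included, and the job is handed in when it is done.

```bash
mkdir -p pics; python3 - <<'E'
from workcell import bot
import cv2,numpy as np,pickle
o=bot.get_obs();print(o['t'],o['tool_pos'],o['eef_rot'],o['finger_gap'])
d={}
for n in("scene","top"):
    c=bot.camera(n);d[n]=c;cv2.imwrite(f"pics/{n}0.png",c["img"][:,:,::-1])
    print(n,c["camera_matrix"],c["dist"],c["R"],c["t"])
pickle.dump(d,open("d.pkl","wb"))
E
```

```text
0.0 [ 0.18927058 -0.59528049  0.23069226] [ 9.88180417e-01  1.53294130e-01 -3.43915934e-05 -6.10505441e-04] 0.08542260210678634
scene [[497.96168241   0.         316.64583987]
 [  0.         497.96168241 244.85320507]
 [  0.           0.           1.        ]] [-0.00974622  0.          0.          0.          0.        ] [[ 0.60355013 -0.7971457   0.01691069]
 [-0.32549429 -0.26569505 -0.90744675]
 [ 0.72786036  0.54218527 -0.41982666]] [-0.33550434  0.17707789  0.72710344]
top [[599.96570863   0.         318.36658974]
 [  0.         599.96570863 237.80501733]
 [  0.           0.           1.        ]] [-0.07753618  0.          0.          0.          0.        ] [[ 0.02570935 -0.99957957  0.01340538]
 [-0.98486246 -0.02762575 -0.17112205]
 [ 0.17142044 -0.00880302 -0.98515864]] [-0.1005723   0.44731624  1.172687  ]
```

View pics/top0.png

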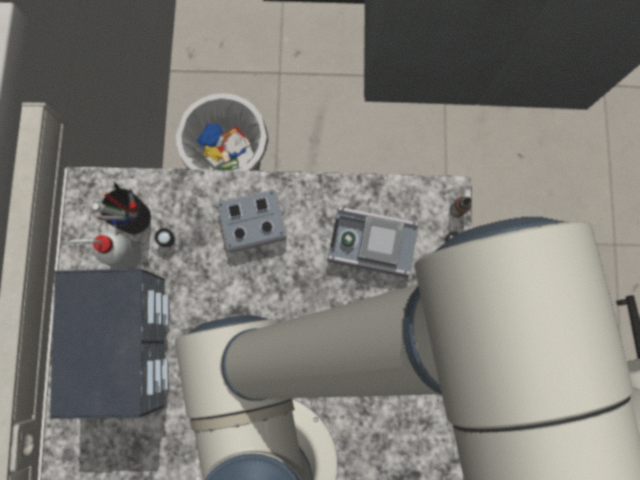

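View pics/scene0.png

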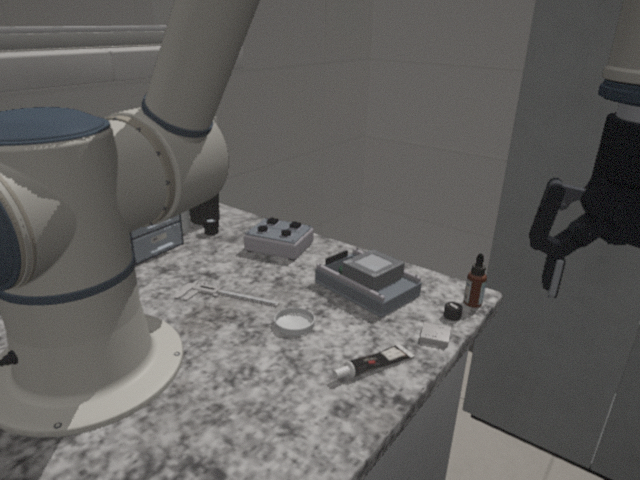

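Top view: the pod is at about (252,220), with round keys at (239,234) and (267,227) and square keys at (235,211) and (263,204). The chamber is at about (373,240). Its well and stop are on the image left (world +y), and the hood window is at (381,240). The bottle is at (460,207), with the spare beside it. The scene view agrees and also shows the block near the bench edge.

```bash
cat >h.py <<'E'
import numpy as np,cv2
def ray(c,uv,z):
    "pixels -> world points at height z (fixed cameras)"
    n=cv2.undistortPoints(np.array(uv,float).reshape(-1,1,2),c["camera_matrix"],c["dist"]).reshape(-1,2)
    d=np.c_[n,np.ones(len(n))]@c["R"]; o=-c["R"].T@c["t"]
    return o+d*((z-o[2])/d[:,2])[:,None]
def proj(c,X):
    return cv2.projectPoints(np.array(X,float).reshape(-1,1,3),cv2.Rodrigues(c["R"])[0],c["t"],c["camera_matrix"],c["dist"])[0].reshape(-1,2)
E
python3 - <<'E'
import pickle,cv2,numpy as np
from h import *
d=pickle.load(open("d.pkl","rb"));c=d["top"]
k=ray(c,[(239,234),(267,227),(235,211),(263,204)],.054);print(k.round(4))
print(np.linalg.norm(k[0]-k[1]),np.linalg.norm(k[0]-k[2]))
cv2.imwrite("pics/top1.png",cv2.resize(c["img"][180:300,320:480,::-1],None,fx=5,fy=5,interpolation=cv2.INTER_CUBIC))
cv2.imwrite("pics/top2.png",cv2.resize(c["img"][180:260,205:305,::-1],None,fx=7,fy=7,interpolation=cv2.INTER_CUBIC))
E
```

```text
[[0.4506 0.0702 0.054 ]
 [0.4663 0.0149 0.054 ]
 [0.4973 0.0805 0.054 ]
 [0.5132 0.0249 0.054 ]]
0.057527858799986974 0.047838320257901745
```

View pics/top1.png

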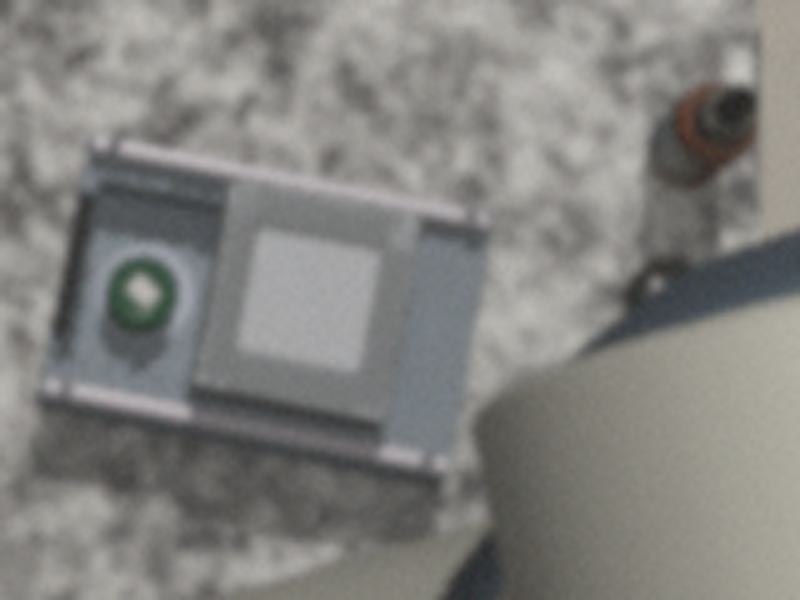

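View pics/top2.png

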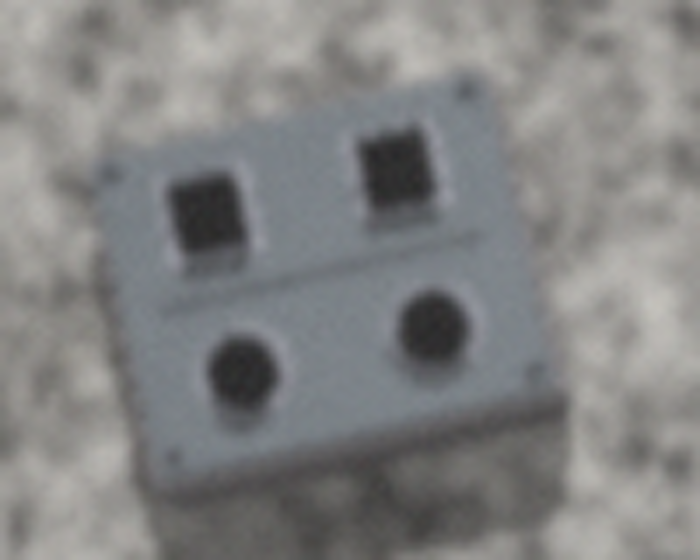

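The crops give these pixels. Hood top corners in the 5x crop: rear (417,205) and (381,420), front (230,180) and (195,388). Rail ends: (100,147), (485,213), (50,385) and (442,465). Round caps in the 7x crop: (243,371) and (433,327). Square caps: (208,213) and (397,170).

```bash
python3 - <<'E'
import pickle,numpy as np
from scipy.spatial.transform import Rotation as Ro
from h import *
from workcell import bot
c=pickle.load(open("d.pkl","rb"))["top"]
A=lambda l,s,o:(np.array(l,float)+.5)/s+o-.5
N=np.linalg.norm
k=ray(c,A([(243,371),(433,327),(208,213),(397,170)],7,(205,180)),.054);print("keys",k.round(4)[:,:2])
print(N(k[0]-k[1]),N(k[0]-k[2]),N(k[2]-k[3]))
y=(k[0]-k[1]+k[2]-k[3]);print("pod y deg",np.degrees(np.arctan2(y[1],y[0])),"mid",k.mean(0), "rmid",k[:2].mean(0))
h=ray(c,A([(417,205),(381,420),(230,180),(195,388)],5,(320,180)),.063);print("hood",h.round(4)[:,:2],N(h[0]-h[1]),N(h[0]-h[2]))
r=ray(c,A([(100,147),(485,213),(50,385),(442,465)],5,(320,180)),.04);print("rail",r.round(4)[:,:2],N(r[0]-r[1]),N(r[0]-r[2]))
y=r[0]-r[1]+r[2]-r[3];a=np.arctan2(y[1],y[0]);print("ch y deg",np.degrees(a),"mid",r.mean(0),"rear mid",h[:2].mean(0))
y=np.array([np.cos(a),np.sin(a)]);print("rear face along y from centre",(h[:2].mean(0)-r.mean(0))[:2]@y,"front",(h[2:].mean(0)-r.mean(0))[:2]@y)
print("bottle",ray(c,A([(735,103)],5,(320,180)),.1), "spare",ray(c,A([(655,275)],5,(320,180)),.022))
print(Ro.from_quat(bot.get_obs()["eef_rot"]).as_matrix().round(3), bot.get_obs()["joint_positions"].round(3))
E
```

```text
keys [[0.4535 0.0698]
 [0.4678 0.0161]
 [0.4993 0.0821]
 [0.5134 0.0283]]
0.0555580670599415 0.04743647646602982 0.05559334185454675
pod y deg 104.8341220293053 mid [0.48348429 0.04907183 0.054     ] rmid [0.46061077 0.04293293 0.054     ]
hood [[ 0.4853 -0.2564]
 [ 0.3984 -0.2422]
 [ 0.4933 -0.1814]
 [ 0.4092 -0.1686]] 0.08805069681916894 0.07538515030708906
rail [[ 0.5105 -0.1302]
 [ 0.4876 -0.2877]
 [ 0.4121 -0.1121]
 [ 0.3839 -0.2701]] 0.15913474506326458 0.10008763755450692
ch y deg 80.81553808928479 mid [ 0.44851127 -0.20002876  0.04      ] rear mid [ 0.44186292 -0.24929474  0.063     ]
rear face along y from centre -0.04969553437677483 front 0.025149010350139545
bottle [[ 0.52200435 -0.37576511  0.1       ]] spare [[ 0.46722949 -0.36149336  0.022     ]]
[[ 0.953  0.303 -0.   ]
 [ 0.303 -0.953  0.001]
 [ 0.    -0.001 -1.   ]] [-1.358  0.494  1.346 -0.     1.302 -0.096]
```

```bash
python3 -m crank '[[[0,5,-3.4,0,-0.16],[0,10,-6.8,0,-0.32],[0,15,-10.2,0,-0.48],[0,20,-13.6,0,-0.64],[0,25,-17,0,-0.8]]]'
python3 - <<'E'
from workcell import bot
import numpy as np
from scipy.spatial.transform import Rotation as Ro
o=bot.get_obs();R=Ro.from_quat(o["eef_rot"]).as_matrix();print(o["tool_pos"],np.degrees(np.arctan2(R[1,0],R[0,0])))
print((R.T@(np.array([.436,-.284,.231])-o["tool_pos"])*100).round(2))
E
```

```text
t: 0.72
tool_pos: [0.3769, -0.3562, 0.2312]
eef_rot: [0.849, 0.528, 0.0, -0.0]
wrist_force: [1.5, -1.2, -0.7]
finger_gap: -0.0002
grip_force: 0.0
[ 0.37693174 -0.35615694  0.23117748] 63.758096480873995
[9.08 2.11 0.02]
```

```bash
python3 -m crank '[[[0,4.5,1,0,-0.15],[0,9.1,2.1,0,-0.3],[0,9.1,2.1,4,-0.3],[0,9.1,2.1,7,-0.3],[0,9.1,2.1,7,-0.3]]]'
python3 - <<'E'
from workcell import bot
import numpy as np,cv2
from scipy.spatial.transform import Rotation as Ro
from h import *
o=bot.get_obs();R=Ro.from_quat(o["eef_rot"]).as_matrix();print(o["tool_pos"],np.degrees(np.arctan2(R[1,0],R[0,0])))
c=bot.camera("wrist");im=c["img"][:,:,::-1].copy()
# predicted features, incl. where the closed fingertips will go at the chosen height
T=np.eye(4);T[:3,:3]=R;T[:3,3]=o["tool_pos"];W=np.linalg.inv(T@c["T_tool_cam"]);c["R"]=W[:3,:3];c["t"]=W[:3,3]
P=[[.4853,-.2564,.063],[.3984,-.2422,.063],[.4876,-.2877,.04],[.3839,-.2701,.04],[.436,-.284,.03],[.467,-.361,.022]]
uv=proj(c,P);print(uv.round())
for p in uv: cv2.drawMarker(im,tuple(int(v) for v in p),(0,0,255),0,14,2)
cv2.imwrite("pics/w1.png",im)
E
```

```text
t: 1.35
tool_pos: [0.4345, -0.2849, 0.1597]
eef_rot: [0.762, 0.647, -0.0, -0.002]
wrist_force: [0.7, -0.8, 1.2]
finger_gap: -0.0001
grip_force: 0.0
[ 0.43451071 -0.28485801  0.15966372] 80.6744519045857
[[402. 188.]
 [254. 188.]
 [404. 228.]
 [247. 227.]
 [327. 231.]
 [383. 318.]]
```

View pics/w1.png

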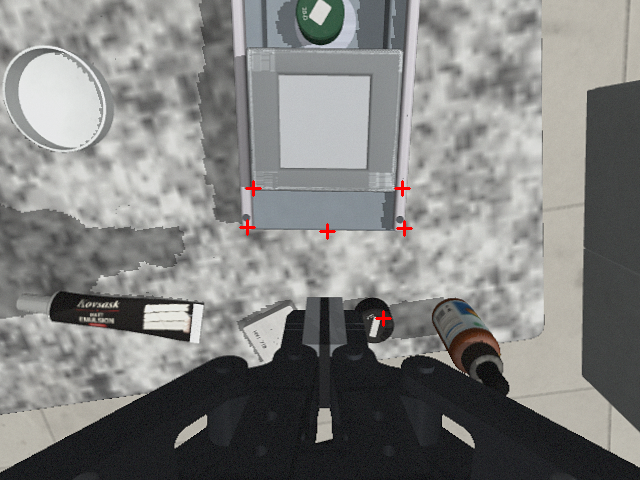

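The wrist view matches the prediction: rear hood edge from (250,190) to (400,190), bare deck below it, fingers closed at (325,320). The spare and block are clear of the descent.

```bash
python3 -m crank '[[[0,0,0,5.5,0],[0,0,0,11.5,0],[0,0,0,11.5,0],[0,1,0,11.5,0],[0,2,0,11.5,0]]]'
python3 -m crank '[[[0,1,0,0,0],[0,2,0,0,0],[0,3,0,0,0],[0,4,0,0,0],[0,4,0,0,0]]]'
```

```text
t: 2.02
tool_pos: [0.4401, -0.2663, 0.0488]
eef_rot: [0.762, 0.647, 0.0, 0.002]
wrist_force: [0.2, -0.4, 0.1]
finger_gap: 0.0001
grip_force: 0.0
t: 2.65
tool_pos: [0.445, -0.2256, 0.0461]
eef_rot: [0.762, 0.648, -0.0, -0.001]
wrist_force: [0.1, 0.1, -0.0]
finger_gap: -0.0002
grip_force: 0.0
```

```bash
python3 -m crank '[[[0,0.3,0,0,0],[0,0.6,0,0,0],[0,0.8,0,0,0],[0,1,0,0,0],[0,1,0,0,0]]]'
python3 -m crank '[[[0,0.1,0,0,0],[0,0.2,0,0,0],[0,0.3,0,0,0],[0,0.4,0,0,0],[0,0.4,0,0,0]]]'
```

```text
t: 3.28
tool_pos: [0.4469, -0.2166, 0.0463]
eef_rot: [0.762, 0.647, 0.0, -0.0]
wrist_force: [-0.6, 0.6, -0.3]
finger_gap: -0.0004
grip_force: 0.0
t: 3.9
tool_pos: [0.4476, -0.2127, 0.0463]
eef_rot: [0.762, 0.647, 0.0, 0.0]
wrist_force: [0.9, -1.5, 0.6]
finger_gap: -0.0002
grip_force: 0.3
```

```bash
python3 -m crank '[[[0,0.1,0,0,0],[0,0.2,0,0,0],[0,0.3,0,0,0],[0,0.4,0,0,0],[0,0.4,0,0,0]]]'
python3 - <<'E'
from workcell import bot
import cv2
cv2.imwrite("pics/w2.png",bot.camera("wrist")["img"][:,:,::-1])
E
```

```text
t: 4.53
tool_pos: [0.4482, -0.2105, 0.0464]
eef_rot: [0.762, 0.647, -0.001, 0.001]
wrist_force: [-8.5, -21.3, -2.1]
finger_gap: 0.0002
grip_force: 11.3
```

View pics/w2.png

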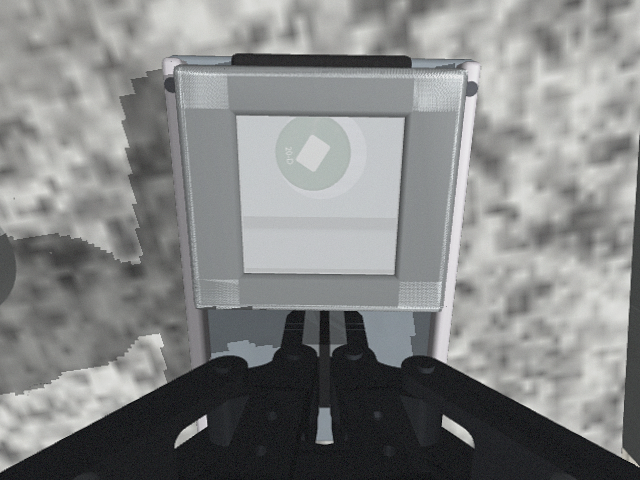

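The hood front at row 70 is against the black stop (row 60), and the force is 23 N, so it is shut. Next: back off, rise and go over the pod.

```bash
python3 -m crank '[[[0,-1,0,0,0],[0,-2,0,0,0],[0,-2,0,-5,0],[0,-2,0,-10,0],[0,-2,0,-12,0]]]'
python3 -m crank '[[[4.2,5,0,0,0.16],[4.2,10,0,0,0.32],[4.2,15,0,0,0.48],[4.2,19,0,0,0.64],[4.2,23,0,0,0.8]]]'
python3 - <<'E'
from workcell import bot
import numpy as np
from scipy.spatial.transform import Rotation as Ro
o=bot.get_obs();R=Ro.from_quat(o["eef_rot"]).as_matrix();print(np.degrees(np.arctan2(R[1,0],R[0,0])))
print((R.T@(np.array([.4606,.0429,.16])-o["tool_pos"])*100).round(2))
E
```

```text
t: 5.2
tool_pos: [0.4456, -0.2293, 0.1689]
eef_rot: [0.762, 0.647, 0.001, 0.002]
wrist_force: [0.1, -0.5, -0.2]
finger_gap: -0.0003
grip_force: 0.0
t: 5.82
tool_pos: [0.4823, -0.0004, 0.1663]
eef_rot: [0.955, 0.297, 0.0, -0.0]
wrist_force: [0.4, -0.2, 0.5]
finger_gap: 0.042
grip_force: 0.0
34.52450504838608
[ 0.66 -4.8   0.63]
```

```bash
python3 -m crank '[[[4.2,0.4,-2.4,0,0.16],[4.2,0.7,-4.8,0,0.345],[4.2,0.7,-4.8,0,0.345],[4.2,0.7,-4.8,0,0.345],[4.2,0.7,-4.8,0,0.345]]]'
cat >look.py <<'E'
from workcell import bot
import numpy as np,cv2,sys
from scipy.spatial.transform import Rotation as Ro
from h import *
o=bot.get_obs();R=Ro.from_quat(o["eef_rot"]).as_matrix();print(o["tool_pos"],np.degrees(np.arctan2(R[1,0],R[0,0])))
c=bot.camera("wrist");im=c["img"][:,:,::-1].copy()
T=np.eye(4);T[:3,:3]=R;T[:3,3]=o["tool_pos"];W=np.linalg.inv(T@c["T_tool_cam"]);c["R"]=W[:3,:3];c["t"]=W[:3,3]
uv=proj(c,[[.4535,.0698,.054],[.4678,.0161,.054],[.4993,.0821,.054],[.5134,.0283,.054]]);print(uv.round())
import pickle;pickle.dump(c,open("w.pkl","wb"))
tips=proj(c,[o["tool_pos"]+R@np.array([0,s*.028,-.005]) for s in(1,-1)]);print("tips",tips)
for p in uv: cv2.drawMarker(im,tuple(int(v) for v in p),(0,0,255),0,14,2)
for p in tips: cv2.drawMarker(im,tuple(int(v) for v in p),(0,255,0),0,14,2)
cv2.imwrite(sys.argv[1],im)
E
python3 look.py pics/w3.png
```

```text
t: 6.45
tool_pos: [0.461, 0.0411, 0.1663]
eef_rot: [0.991, 0.132, 0.0, 0.0]
wrist_force: [-0.4, -0.3, -0.7]
finger_gap: 0.042
grip_force: 0.0
[0.46099617 0.04110725 0.16628225] 15.128272398476534
[[280. 238.]
 [364. 238.]
 [277. 165.]
 [367. 165.]]
tips [[400.05551698 324.09704446]
 [251.68767901 324.12318909]]
```

View pics/w3.png

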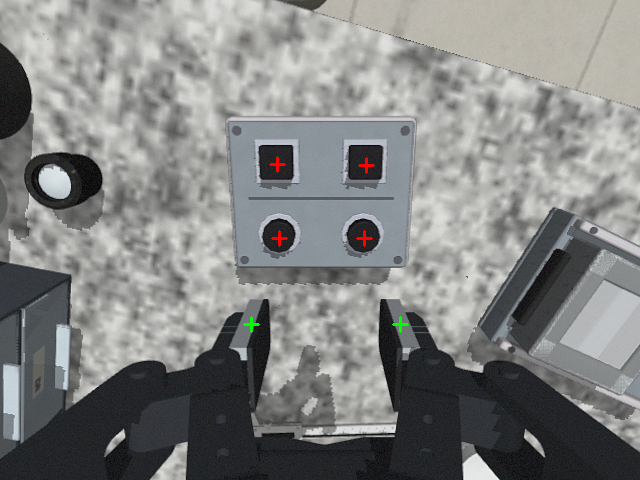

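The round caps show at (279,235) and (362,233), about 2 px from the predicted marks. The small correction is about +1.5 mm in x and -2 mm in y, tool axes. Now descend to just above the caps.

```bash
python3 -m crank '[[[4.2,0.15,-0.2,5,0],[4.2,0.15,-0.2,8,0],[4.2,0.15,-0.2,10,0],[4.2,0.15,-0.2,10.4,0],[4.2,0.15,-0.2,10.4,0]]]'
python3 -m crank '[[[4.2,0,0,0.1,0],[4.2,0,0,0.3,0],[4.2,0,0,0.5,0],[4.2,0,0,0.7,0],[4.2,0,0,0.7,0]]]'
python3 look.py pics/w4.png
```

```text
t: 7.12
tool_pos: [0.4618, 0.0439, 0.0626]
eef_rot: [0.991, 0.131, 0.0, 0.0]
wrist_force: [-0.0, -0.6, -0.3]
finger_gap: 0.0422
grip_force: 0.0
t: 7.75
tool_pos: [0.4614, 0.0441, 0.0551]
eef_rot: [0.991, 0.131, -0.0, -0.0]
wrist_force: [-0.5, -0.2, -0.3]
finger_gap: 0.0422
grip_force: 0.0
[0.46142267 0.04407284 0.05513906] 15.05877447479044
[[257. 319.]
 [399. 319.]
 [251. 199.]
 [406. 200.]]
tips [[400.05516954 324.0954824 ]
 [251.68673678 324.12167136]]
```

View pics/w4.png

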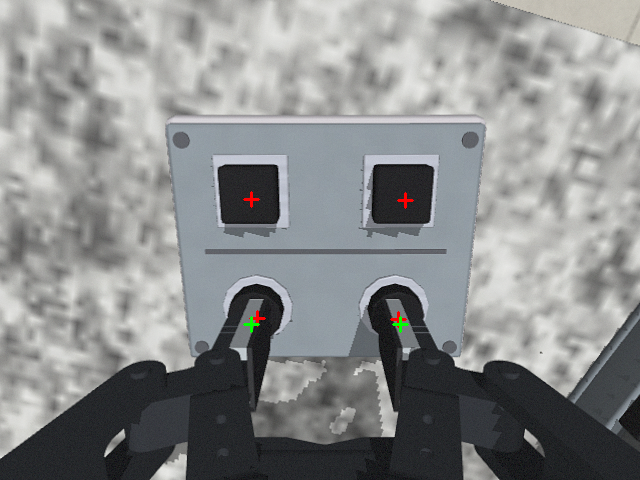

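Both fingertips sit over the round caps (centres about (254,310) and (396,310)), and the square caps are well clear. Press in small steps.

```bash
python3 -m crank '[[[4.2,0.15,0,0,0],[4.2,0.15,0,0.1,0],[4.2,0.15,0,0.2,0],[4.2,0.15,0,0.3,0],[4.2,0.15,0,0.3,0]]]'
python3 -m crank '[[[4.2,0,0,0.05,0],[4.2,0,0,0.1,0],[4.2,0,0,0.2,0],[4.2,0,0,0.2,0],[4.2,0,0,0.2,0]]]'
python3 -m crank '[[[4.2,0,0,0.05,0],[4.2,0,0,0.1,0],[4.2,0,0,0.2,0],[4.2,0,0,0.2,0],[4.2,0,0,0.2,0]]]'
```

```text
t: 8.43
tool_pos: [0.463, 0.0445, 0.0523]
eef_rot: [0.991, 0.131, -0.0, -0.0]
wrist_force: [-0.3, -0.2, 1.8]
finger_gap: 0.0421
grip_force: 1.1
t: 9.05
tool_pos: [0.463, 0.0445, 0.0503]
eef_rot: [0.991, 0.131, -0.0, 0.0]
wrist_force: [-0.8, 0.0, 3.2]
finger_gap: 0.0422
grip_force: 2.0
t: 9.68
tool_pos: [0.463, 0.0445, 0.0482]
eef_rot: [0.991, 0.131, -0.0, -0.0]
wrist_force: [-1.3, 0.0, 5.4]
finger_gap: 0.0419
grip_force: 2.7
```

```bash
python3 -m crank '[[[4.2,0,0,0.05,0],[4.2,0,0,0.1,0],[4.2,0,0,0.15,0],[4.2,0,0,0.2,0],[4.2,0,0,0.2,0]]]'
python3 -m crank '[[[4.2,0,0,0.03,0],[4.2,0,0,0.06,0],[4.2,0,0,0.1,0],[4.2,0,0,0.1,0],[4.2,0,0,0.1,0]]]'
python3 -c "
from workcell import bot
o=bot.get_obs();print(o['ft_torque'],o['wrist_force'])"
```

```text
t: 10.3
tool_pos: [0.463, 0.0445, 0.0463]
eef_rot: [0.991, 0.131, -0.0, 0.0]
wrist_force: [-2.2, 0.2, 6.8]
finger_gap: 0.0421
grip_force: 3.3
t: 10.92
tool_pos: [0.463, 0.0445, 0.046]
eef_rot: [0.991, 0.131, 0.0, 0.0]
wrist_force: [-6.1, -0.4, 26.6]
finger_gap: 0.0421
grip_force: 13.6
[-0.06339153  0.90342551  0.04538161] [-6.14338982 -0.430056   26.56355421]
```

Both keys have bottomed out: the force jumped to 27 N and the roll moment is about zero, so they are loaded evenly. Hold for more than 3 s.

```bash
python3 -m crank '[[[4.2,0,0,0,0],[4.2,0,0,0,0],[4.2,0,0,0,0],[4.2,0,0,0,0],[4.2,0,0,0,0]]]'
python3 -m crank '[[[4.2,0,0,0,0],[4.2,0,0,0,0],[4.2,0,0,0,0],[4.2,0,0,0,0],[4.2,0,0,0,0]]]' >/dev/null
python3 -m crank '[[[4.2,0,0,0,0],[4.2,0,0,0,0],[4.2,0,0,0,0],[4.2,0,0,0,0],[4.2,0,0,0,0]]]' >/dev/null
python3 -m crank '[[[4.2,0,0,0,0],[4.2,0,0,0,0],[4.2,0,0,0,0],[4.2,0,0,0,0],[4.2,0,0,0,0]]]' >/dev/null
python3 -m crank '[[[4.2,0,0,0,0],[4.2,0,0,0,0],[4.2,0,0,0,0],[4.2,0,0,0,0],[4.2,0,0,0,0]]]' >/dev/null
python3 -m crank '[[[4.2,0,0,0,0],[4.2,0,0,0,0],[4.2,0,0,0,0],[4.2,0,0,0,0],[4.2,0,0,0,0]]]'
python3 -m crank '[[[4.2,0,0,-0.4,0],[4.2,0,0,-1,0],[4.2,0,0,-3,0],[4.2,0,0,-7,0],[4.2,0,0,-11,0]]]'
python3 -m crank '[[[4.2,0,0,0,0],[4.2,0,0,0,0],[4.2,0,0,0,0],[4.2,0,0,0,0],[4.2,0,0,0,0]]]'
python3 look.py pics/w5.png
```

```text
t: 11.55
tool_pos: [0.463, 0.0444, 0.046]
eef_rot: [0.991, 0.131, 0.0, 0.0]
wrist_force: [-5.3, 0.2, 27.9]
finger_gap: 0.0421
grip_force: 13.6
t: 14.68
tool_pos: [0.463, 0.0445, 0.046]
eef_rot: [0.991, 0.131, 0.0, 0.0]
wrist_force: [-5.3, -1.3, 27.5]
finger_gap: 0.0422
grip_force: 13.6
t: 15.3
tool_pos: [0.4628, 0.0445, 0.1564]
eef_rot: [0.991, 0.131, -0.0, -0.0]
wrist_force: [0.5, 0.1, -0.4]
finger_gap: 0.0421
grip_force: 0.0
t: 15.92
tool_pos: [0.4628, 0.0444, 0.1549]
eef_rot: [0.991, 0.131, -0.0, -0.0]
wrist_force: [-0.4, -0.8, -0.4]
finger_gap: 0.0421
grip_force: 0.0
[0.46283847 0.04443547 0.1548606 ] 15.0554044225091
[[282. 247.]
 [370. 247.]
 [280. 171.]
 [373. 172.]]
tips [[400.05534011 324.09568   ]
 [251.68661311 324.12195024]]
```

View pics/w5.png

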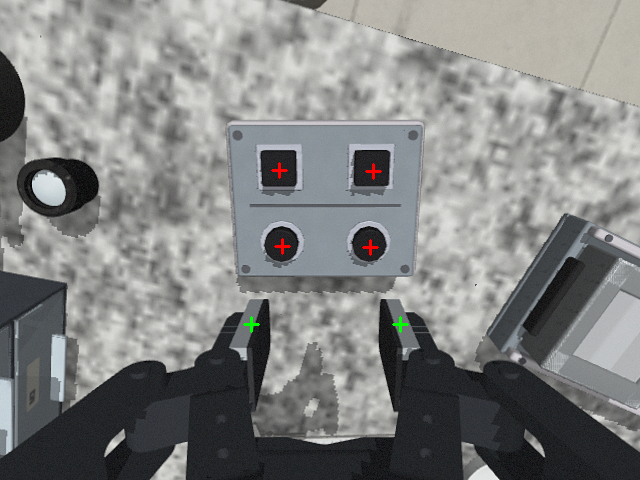

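The pod has not moved: round caps at (282,245) and (369,244), on their marks. All the keys are up, the hood is still against its stop at (550,300), and the gripper is clear.

```bash
python3 -c "
from workcell import bot
print(bot.hand_in())"
```

```text
the job is handed in; nothing more can be done
None
```

The hood is shut against its stop, both round keys were held fully down together for about 3.7 s and came back up, the arm is clear, and the job is handed in at about 16 s; `hand_in()` returned no verdict.

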